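# Rack the cream chargers, then open the whipper whose cap turns an unknown way

### The job

Get the cream whipper ready for filling: first stand the two loose gas chargers in the two holes of the wooden block, one in each, right down to the bottom. Then open the whipper's wing cap: it is a partial-turn cap and nobody remembers whether it loosens clockwise or anticlockwise, so feel for it both ways. Finish still holding the cap in the gripper, upright and still, about 10 cm above the whipper's mouth, and leave the mug, tumbler, pepper mill and jam jar where they stand.

Things in the scene. Friction and masses are not known exactly. Their poses are not given: they have to be found in the camera images.
- whipper: The cream whipper: a squat steel canister, 120 mm tall, 88 mm across its belly, on a round dark foot 124 mm across, fixed to the worktop. Origin: centre of its underside, z up. Its neck is 58 mm outside and about 45 mm inside.
- whipper_mouth (a point): Centre of the whipper's open mouth, the upper rim of its neck, 120 mm above the worktop, on the neck's axis.
- cap: Black wing cap, 0.12 kg, on the whipper's mouth. Origin: on its axis, at the underside of its 59 mm disc, which rests on the rim. Disc 7 mm thick; on it a straight grip bar (wing) along the cap's x axis, 52 mm long, 14 mm wide along y, from 7 to 33 mm above the origin: pinch it across y from above. Below, hidden in the neck: a 41 mm plug 5 mm deep and a cross key reaching 30 mm down.
- cap_wing (a point): Middle of the cap's wing, on the axis, 20 mm above the cap's origin. Lock: tabs over the key let the cap rise only 2 mm while locked. From its start, one way (differs each time, not visible) it meets a hard stop after about 20 to 30 degrees, still locked; the other way it turns freely and lifts straight out anywhere from 60 to 115 degrees.
- block: Wooden charger block, fixed, 56 x 116 x 45 mm (x, y, z), origin: centre of its underside. Two round blind holes in its top, side by side along its y axis, at y = -28 and +28 mm, 27 mm in diameter, 30 mm deep.
- block_hole0 (a point): Centre of the mouth of the hole at the block's y = -28 mm, on the block's top, 45 mm above the worktop; axes as the block.
- block_hole1 (a point): Centre of the mouth of the hole at the block's y = +28 mm, on the block's top; axes as the block.
- charger_a: A gas charger: bare-metal cartridge standing upright, neck up, on its flat base; straight body 22 mm in diameter up to 58 mm, then a shoulder and a 9 mm neck up to 74 mm; about 45 g. Origin: centre of its base, z up along it. Right down in a hole, its base is 15 mm above the worktop.
- charger_b: The second gas charger, the same. Either charger may go in either hole.
- mug: Bystander: white spotted mug, 88 x 115 x 97 mm; origin at its underside.
- tumbler: Bystander: glass tumbler, 81 mm across, 93 mm tall; origin at its underside.
- mill: Bystander: wooden pepper mill, 58 mm across, 165 mm tall; origin at its underside.
- jam: Bystander: jam jar with a screw lid, 73 mm across, 84 mm tall; origin at its underside.

How it is judged:
By the outcome, as a careful person would: the job done as asked, in the order asked, and still so for the second after the job is handed in, while the arm keeps its last pose, push and grip.
It also fails if it takes over 67 s, if anything falls off the work surface, if the arm or the gripper's body presses on something with over 40 N, if the wrist force passes 120 N, or if a joint passes its speed limit or range.

### The arm

A 6-joint arm with a two-finger parallel gripper is mounted at the origin on a cart in front of the work surface, level with it; the furniture and walls round the work are solid. World frame = base frame: x ahead of the robot, y to its left, z up, the work surface at z = 0. Lengths are in m, angles in rad, forces in N, time in s.
With the tool pointing down it reaches from about 0.425 to 1.125 m from the base axis. Payload 14.9 kg.
Tool frame: the origin (TCP) lies midway between the tips of the shut fingers; the grasp point (between the pads) lies ctrl.tcp_to_grasp behind it (ctrl.tcp_to_grasp is the distance from the TCP to the grasp point, in m); z points along the fingers, y is the line along which they close (so a half turn about z gives the same grasp; the last joint's range is limited). The gripper opens to 91 mm and grips with 3 to 60 N. Pads are 32 mm wide; open, the fingers measure 118 mm over their backs; the gripper's body (76 mm by 178 mm) begins 60 mm behind the grasp point.
Start: joints at [1.261, 0.379, 1.734, -0, 1.028, -0.033], TCP at [0.191, 0.673, 0.214] pointing down, gripper open.
Joint ranges: [-2.77, 2.77], [-0.74, 2.19], [0, 2.66], [-1.06, 4.2], [0.31, 2.87], [-3.08, 3.08]. Speed limits (rad/s): [1.89, 1.89, 2.39, 3.14, 3.14, 3.14].

### API

Orientations are given as a unit quaternion [w, x, y, z].
In Python, from station import ctrl gives the robot as it stands. The module is installed in compiled form; this text tells all that it offers.
- The arm moves only by the shell command python3 -m creep 'ROWS'. ROWS is JSON, a list that holds one entry, the list of rows, each a list of 7 numbers: the shift along the tool's x, y, z in mm, then the turn, a rotation vector about the tool's x, y, z in rad, then the finger opening in mm, from 0 to 91.2. In form: [[[tx, ty, tz, wx, wy, wz, claw], ...]]. A call has exactly 8 rows; each row is the pose to reach, as a shift and turn from the pose commanded when the call began, along the tool's axes at that moment; what a row does not reach only later rows make up. A row lasts 1/8 s, in which the tool goes at most 62.5 mm and 10.7 degrees, less where a joint would pass 70% of its speed; a pose out of reach is approached as far as the arm can. A call with a gripper value outside its range is refused whole. The fingers move at their own pace and stop on an object; the grip force is fixed at half the most. Time passes only in rows, so rows that repeat a pose let the fingers close, or fill a call up. It gives the time, the measured TCP pose, the force, the opening and the grip force at its end, in the units of the state.
- ctrl.read_state(): the state, without advancing time (a new reading comes with each control period).
- ctrl.grab_frame(name): name is "scene" or "side" or "wrist"; returns the picture (384x512x3 uint8, blue, green, red); there is no depth.
- ctrl.camera_model(name): a dict with "fx", "fy", "cx", "cy" (pixels), "R" (3x3) and "t" (3): a world point X has camera coordinates R X + t. Camera axes: x right, y down, z forward; pixel columns grow to the right and rows downward; lengths in m; the calibration is good to about 2 mm. The wrist camera is an equidistant fisheye: a pixel r from the principal point sees the ray r / f radians off the axis. A picture is of the moment at which its call begins: read the wrist's pose just before it. camera_model takes no time and is no camera call; for the wrist camera it gives the pose at the moment of the call.
- ctrl.job_done(): hands the job in; it is judged then, once.
The state is a dict: "time_s": time; "q": joint angles; "joint_velocities": joint speeds; "effort": joint torques, N m; "eef_pos": TCP position; "eef_rot": TCP orientation; "force": force on the tool from outside, world axes, zero at the start; "moment": the same for the moment, N m; "finger_gap": finger opening in m; "gripper_force": force on a finger pad.
Only numpy, scipy, OpenCV 4.12 (cv2) and the standard library are available. Lean on these libraries where they do the work, as an engineer would, in place of code of your own. Each camera call takes 0.05 s, during which the arm holds its last target. There are 200 camera calls.

## Working session

There is one attempt and no reset: what is moved stays moved. The work goes in short steps, Python scripts to look and compute and a shell command to move; the robot and the scene stay as the last step left them, time stands still between calls to the robot, and variables do not carry over. Pictures are saved under pics/ and viewed, at most 10 in all, crops included, and the job is handed in when it is done.

```bash
mkdir -p pics; python3 - <<'E'
from station import ctrl
import cv2,numpy as np
s=ctrl.read_state();print({k:np.round(v,4) for k,v in s.items()},ctrl.tcp_to_grasp)
for n in("scene","side","wrist"):
    m=ctrl.camera_model(n);print(n,{k:np.round(v,4).tolist() for k,v in m.items()})
    cv2.imwrite(f"pics/{n}0.png",ctrl.grab_frame(n))
a=[cv2.imread(f"pics/{n}0.png") for n in("scene","side")]
cv2.imwrite("pics/w.png",a[0])
E
```

```text
{'time_s': np.float64(0.0), 'q': array([ 1.2607,  0.3794,  1.7348,  0.    ,  1.0285, -0.0333]), 'joint_velocities': array([-0.0012,  0.0001,  0.0009,  0.0002,  0.0004,  0.0007]), 'effort': array([ 5.50000e-03, -7.63730e+01, -4.34379e+01,  6.52000e-02,
        4.24000e-02, -1.00000e-04]), 'eef_pos': array([0.1912, 0.673 , 0.2133]), 'eef_rot': array([-1.000e-04,  1.379e-01,  9.904e-01, -6.000e-04]), 'force': array([ 0.1529, -0.0965, -0.7994]), 'moment': array([ 0.0273, -0.0116, -0.0724]), 'gripper_force': np.float64(0.0), 'finger_gap': np.float64(0.0911)} 0.0188
scene {'fx': 388.8988, 'fy': 388.8988, 'cx': 253.4743, 'cy': 199.3853, 'R': [[0.4727, -0.8811, 0.0162], [-0.5768, -0.3233, -0.7502], [0.6662, 0.3453, -0.6611]], 't': [-0.1742, 0.4808, 0.652]}
side {'fx': 373.9137, 'fy': 373.9137, 'cx': 263.8033, 'cy': 188.9659, 'R': [[0.9612, -0.2758, -0.0001], [-0.1448, -0.5041, -0.8514], [0.2348, 0.8184, -0.5245]], 't': [-0.5504, 0.2213, 0.6646]}
wrist {'fx': 297.3186, 'fy': 297.3186, 'cx': 254.5512, 'cy': 191.4603, 'R': [[0.2726, 0.9621, -0.0024], [0.9274, -0.2621, 0.2669], [0.2562, -0.075, -0.9637]], 't': [-0.6985, -0.0302, 0.3924]}
```

View pics/scene0.png

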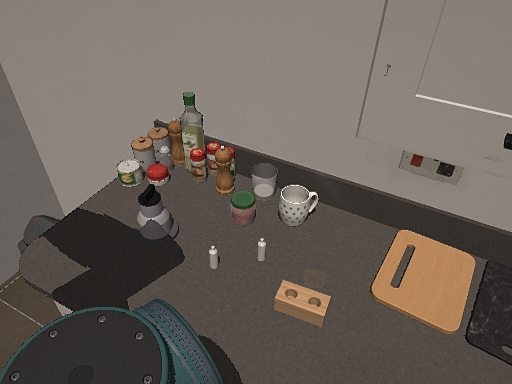

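View pics/side0.png

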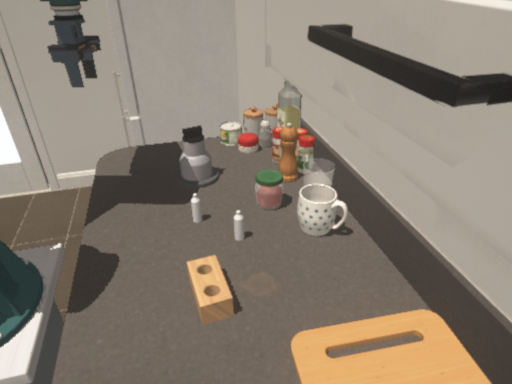

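View pics/wrist0.png

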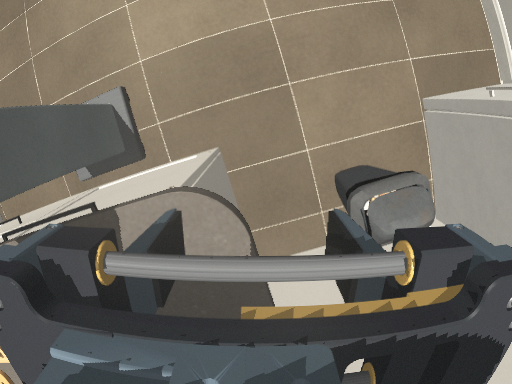

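The scene view shows chargers at about (213,258) and (262,250), block holes at (291,294) and (315,302), and the black cap at (150,192). The side view shows chargers at about (197,208) and (239,226), holes at (206,266) and (211,290), and the cap at (192,133). The wrist camera sees only floor.

```bash
cat > h.py <<'E'
import cv2,numpy as np
from station import ctrl
from scipy.spatial.transform import Rotation as Ro
def ray(n,uv,m=None):
    m=m or ctrl.camera_model(n);R=np.array(m["R"]);t=np.array(m["t"])
    d=np.array([(uv[0]-m["cx"])/m["fx"],(uv[1]-m["cy"])/m["fy"],1.])
    if n=="wrist":
        r=np.hypot(d[0],d[1]);d=np.array([d[0]/r*np.sin(r),d[1]/r*np.sin(r),np.cos(r)]) if r>1e-9 else d
    d=R.T@d;return -R.T@t,d/np.linalg.norm(d)
def plane(n,uv,z,m=None):
    o,d=ray(n,uv,m);return o+d*(z-o[2])/d[2]
def tri(rs):
    A=sum(np.eye(3)-np.outer(d,d) for o,d in rs);b=sum((np.eye(3)-np.outer(d,d))@o for o,d in rs)
    p=np.linalg.solve(A,b);return p,max(np.linalg.norm(np.cross(p-o,d)) for o,d in rs)
def proj(n,X):
    m=ctrl.camera_model(n);c=np.array(m["R"])@X+m["t"];return np.array([c[0]/c[2]*m["fx"]+m["cx"],c[1]/c[2]*m["fy"]+m["cy"]])
E
python3 - <<'E'
from h import *
T=[]
for n,boxes in(("scene",[(205,240,222,275),(253,232,270,267)]),("side",[(188,190,206,227),(229,207,249,245)])):
    im=cv2.imread(f"pics/{n}0.png")
    for b in boxes:
        c=im[b[1]:b[3],b[0]:b[2]];g=c.min(2);_,m=cv2.threshold(g,0,255,cv2.THRESH_OTSU)
        k,l,st,ce=cv2.connectedComponentsWithStats(m);i=1+st[1:,4].argmax();x,y,w,h=st[i,:4];print(n,x+b[0],y+b[1],w,h)
        r=np.nonzero(l[y]==i)[0]; top=(r.mean()+b[0],y+b[1]-.5)
        T.append((n,top,(ce[i]+b[:2])))
for i in(0,1):
    a,b=T[i],T[i+2]
    for j in(1,2):print(np.round(tri([ray(a[0],a[j]),ray(b[0],b[j])]),4))
def up(n,b,s):
    im=cv2.imread(f"pics/{n}0.png")[b[1]:b[3],b[0]:b[2]];return cv2.resize(im,None,fx=s,fy=s,interpolation=cv2.INTER_CUBIC)
A=np.hstack([up("scene",(265,275,340,330),5),up("side",(175,250,250,325),5)[:275]]) 
B=np.hstack([up("scene",(125,180,200,245),5)[:300],up("side",(160,120,235,190),5)[:300]])
cv2.imwrite("pics/z.png",np.vstack([A,B]))
E
```

```text
scene 209 246 8 23
scene 258 238 8 23
side 191 193 9 30
side 233 210 10 30Traceback (most recent call last):
  File "<stdin>", line 12, in <module>
    return _wrapfunc(a, 'round', decimals=decimals, out=out)
    return _wrapit(obj, method, *args, **kwds)
    conv = _array_converter(obj)
ValueError: setting an array element with a sequence. The requested array has an inhomogeneous shape after 1 dimensions. The detected shape was (2,) + inhomogeneous part.
```

```bash
python3 - <<'E'
from h import *
T=[]
for n,boxes in(("scene",[(205,240,222,275),(253,232,270,267)]),("side",[(188,190,206,227),(229,207,249,245)])):
    im=cv2.imread(f"pics/{n}0.png")
    for b in boxes:
        c=im[b[1]:b[3],b[0]:b[2]];g=c.min(2);_,m=cv2.threshold(g,0,255,cv2.THRESH_OTSU)
        k,l,st,ce=cv2.connectedComponentsWithStats(m);i=1+st[1:,4].argmax();x,y,w,h=st[i,:4]
        r=np.nonzero(l[y+1]==i)[0]; top=(r.mean()+b[0],y+b[1]-.5)
        T.append((n,top,(ce[i]+b[:2])))
for i in(0,1):
    a,b=T[i],T[i+2]
    for j in(1,2):
        p,e=tri([ray(a[0],a[j]),ray(b[0],b[j])]);print("charger",i,j,np.round(p,4),round(e,4))
def up(n,b,s):
    im=cv2.imread(f"pics/{n}0.png")[b[1]:b[3],b[0]:b[2]];return cv2.resize(im,None,fx=s,fy=s,interpolation=cv2.INTER_CUBIC)
A=np.hstack([up("scene",(265,275,340,330),5),up("side",(175,255,250,310),5)]) 
B=np.hstack([up("scene",(125,180,200,240),5),up("side",(160,120,235,180),5)])
cv2.imwrite("pics/z.png",np.vstack([A,B]))
E
```

```text
charger 0 1 [0.4513 0.1603 0.0765] 0.0022
charger 0 2 [0.4477 0.1595 0.036 ] 0.0023
charger 1 1 [0.5332 0.0669 0.0762] 0.0016
charger 1 2 [0.5292 0.0649 0.037 ] 0.0025
```

View pics/z.png

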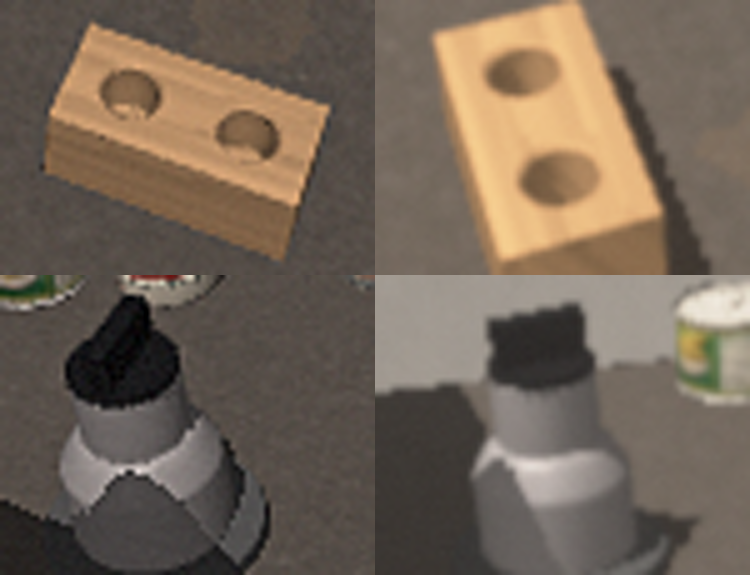

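The crop shows the block holes at scene (291,294) and (314.4,302.2), side (204.4,269.4) and (212,290.8). The cap disc is centred near scene (149.5,197). The wing ends are at about scene (145,197)/(152,186) and side (182.6,129)/(201.4,126).

```bash
python3 - <<'E'
from h import *
sc=lambda x,y:(265+x/5-.4,275+y/5-.4); sd=lambda x,y:(175+(x-375)/5-.4,255+y/5-.4)
sc2=lambda x,y:(125+x/5-.4,180+(y-275)/5-.4); sd2=lambda x,y:(160+(x-375)/5-.4,120+(y-275)/5-.4)
P={}
for k,a,b in(("hA",(130,95),(522,72)),("hB",(247,136),(560,179)),("cFar",(93,24),(576,2)),("cRight",(329,106),(661,214)),("cNearR",(296,205),(499,263)),("cNearL",(51,112),(434,33))):
    p,e=tri([ray("scene",sc(*a)),ray("side",sd(*b))]);print(k,np.round(p,4),round(e,4))
for k,a,b in(("wing near",(100,352),(490,320)),("wing far",(138,298),(580,307)),("disc L",(65,367),(487,378)),):
    p,e=tri([ray("scene",sc2(*a)),ray("side",sd2(*b))]);print(k,np.round(p,4),round(e,4))
for z in(.12,.127): print(z,np.round(plane("scene",sc2(122.5,360),z),4),np.round(plane("side",sd2(542,369),z),4))
# necks of whipper silhouette
s=ctrl.read_state();R=Ro.from_quat(s["eef_rot"],scalar_first=True).as_matrix();print(R.round(3))
m=ctrl.camera_model("wrist");Rc=np.array(m["R"]);c=-Rc.T@m["t"];print("cam in tool",R.T@(c-s["eef_pos"]),R.T@Rc.T)
E
```

```text
hA [ 0.4386 -0.0584  0.0424] 0.0021
hB [ 0.444  -0.1139  0.0419] 0.0017
cFar [ 0.4646 -0.0274  0.0446] 0.0016
cRight [ 0.4746 -0.1417  0.045 ] 0.0013
cNearR [ 0.4189 -0.1466  0.0443] 0.001
cNearL [ 0.4096 -0.0318  0.0464] 0.0016
wing near [0.4525 0.3573 0.1559] 0.0017
wing far [0.5012 0.3739 0.1505] 0.0024
disc L [0.4545 0.3909 0.1172] 0.008
0.12 [0.4807 0.3738 0.12  ] [0.4788 0.3722 0.12  ]
0.127 [0.475  0.3676 0.127 ] [0.4775 0.3561 0.127 ]
[[-0.962  0.273 -0.   ]
 [ 0.273  0.962 -0.001]
 [ 0.    -0.001 -1.   ]]
cam in tool [ 0.07612702 -0.0004021  -0.1712368 ] [[ 6.72197807e-04 -9.63698226e-01 -2.66993030e-01]
 [ 9.99998807e-01  1.01918200e-03 -1.16102984e-03]
 [ 1.39099689e-03 -2.66991931e-01  9.63697761e-01]]
```

```bash
cat >> h.py <<'E'
def to(x,y,z,yaw):
    "shift (mm, tool axes) and turn to bring TCP to xyz, pointing down, tool y at yaw deg"
    s=ctrl.read_state();R=Ro.from_quat(s["eef_rot"],scalar_first=True).as_matrix()
    c,n=np.cos(np.radians(yaw)),np.sin(np.radians(yaw))
    G=np.array([[-n,c,0],[c,n,0],[0,0,-1.]])
    print("to: shift",np.round(R.T@(np.array([x,y,z])-s["eef_pos"])*1e3,1),"rot",np.round(Ro.from_matrix(R.T@G).as_rotvec(),3),"| t",round(float(s["time_s"]),2),"pos",np.round(s["eef_pos"],4),"F",np.round(s["force"],1),"gap",round(float(s["finger_gap"])*1e3,1))
E
python3 -c "
from h import *
to(.4495,.160,.19,5.2)"
```

```text
to: shift [-388.7 -422.9   23.8] rot [-1.000e-03  0.000e+00  1.203e+00] | t 0.15 pos [0.1912 0.6731 0.2134] F [ 0.9  0.4 -0.4] gap 91.2
```

```bash
python3 -m creep '[[[-40,-43,0,0,0,0.13,91],[-83,-90,0,0,0,0.27,91],[-126,-137,0,0,0,0.41,91],[-169,-184,0,0,0,0.55,91],[-212,-231,2,0,0,0.7,91],[-255,-278,6,0,0,0.85,91],[-298,-325,10,0,0,1.0,91],[-335,-365,14,0,0,1.1,91]]]'; python3 -c "
from h import *
to(.4495,.160,.18,5.2)"
```

```text
time_s: 1.15
eef_pos: [0.4144, 0.2289, 0.2]
eef_rot: [0.0, 0.637, 0.771, 0.0]
force: [1.9, 0.6, 0.3]
finger_gap: 0.091
gripper_force: 0.0
to: shift [-74.3  21.5  20. ] rot [ 0.001 -0.     0.099] | t 1.15 pos [0.4144 0.2289 0.2   ] F [1.9 0.6 0.3] gap 91.0
```

```bash
python3 -m creep '[[[-35,10,10,0,0,0.05,91],[-60,17,16,0,0,0.08,91],[-74,21,20,0,0,0.1,91],[-74,21,20,0,0,0.1,91],[-74,21,20,0,0,0.1,91],[-74,21,20,0,0,0.1,91],[-74,21,20,0,0,0.1,91],[-74,21,20,0,0,0.1,91]]]'; python3 -c "
from h import *
to(.4495,.160,.18,5.2)
m=ctrl.camera_model('wrist');f=ctrl.grab_frame('wrist');cv2.imwrite('pics/w1.png',f)
import json;json.dump({k:np.array(v).tolist() for k,v in m.items()},open('w1.json','w'))"
```

```text
time_s: 2.15
eef_pos: [0.4486, 0.1624, 0.18]
eef_rot: [0.0, 0.673, 0.74, 0.0]
force: [-0.4, 0.5, 0.0]
finger_gap: 0.0911
gripper_force: 0.0
to: shift [-2.5  0.7  0. ] rot [ 0.    -0.     0.004] | t 2.15 pos [0.4486 0.1624 0.18  ] F [-0.4  0.5  0. ] gap 91.1
```

View pics/w1.png

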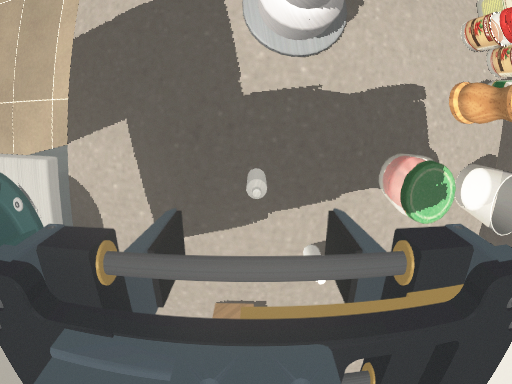

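The wrist view shows charger a at about (257,183), the second charger at (315,262) behind the rod, and the block edge at (240,308).

```bash
python3 - <<'E'
from h import *
import json;m=json.load(open('w1.json'))
im=cv2.imread('pics/w1.png');b=(235,155,280,215);c=im[b[1]:b[3],b[0]:b[2]].min(2)
_,k=cv2.threshold(c,0,255,cv2.THRESH_OTSU);n,l,st,ce=cv2.connectedComponentsWithStats(k);i=1+st[1:,4].argmax();print(st[i],ce[i]+b[:2])
x,y,w,h,_=st[i];x+=b[0];y+=b[1]
cx=x+w/2-.5
for r,z in((y,0),(y+h-1,.074),(ce[i][1]+b[1],.037)):print(r,np.round(plane("wrist",(ce[i][0]+b[0],r),z,m),4))
for r in range(y,y+h,3):
    q=np.nonzero(l[r-b[1]]==i)[0]+b[0];print(r,q.min(),q.max(),end='; ')
g=(ce[i]+b[:2]);p,e=tri([ray("wrist",g,m),ray("side",(196,208.5)),ray("scene",(213,258))]);print(p.round(4),e)
E
```

```text
[ 11  13  21  31 515] [256.05436893 183.59223301]
168 [0.4487 0.1691 0.    ]
198 [0.4499 0.1539 0.074 ]
183.59223300970874 [0.4496 0.1591 0.037 ]
168 255 256; 171 250 262; 174 248 264; 177 247 265; 180 247 265; 183 247 265; 186 246 266; 189 246 266; 192 247 265; 195 249 263; 198 253 259; [0.4495 0.159  0.0328] 0.0030557103027964417
```

```bash
python3 -m creep '[[[-4,0.6,45,0,0,0,91],[-4,0.6,95,0,0,0,91],[-4,0.6,130,0,0,0,91],[-4,0.6,146,0,0,0,91],[-4,0.6,146,0,0,0,60],[-4,0.6,146,0,0,0,10],[-4,0.6,146,0,0,0,10],[-4,0.6,146,0,0,0,10]]]'; python3 -c "
from h import *
to(.4391,-.0587,.17,5.2)"
```

```text
time_s: 3.2
eef_pos: [0.4501, 0.1584, 0.0347]
eef_rot: [0.0, 0.673, 0.74, 0.001]
force: [-0.6, 0.8, -0.0]
finger_gap: 0.0539
gripper_force: 0.0
to: shift [-215.   -31.2 -135.4] rot [ 0.001 -0.     0.003] | t 3.2 pos [0.4501 0.1584 0.0347] F [-0.6  0.8 -0. ] gap 53.9
```

```bash
python3 -m creep '[[[0,0,0,0,0,0,10],[0,0,0,0,0,0,10],[0,0,0,0,0,0,10],[0,0,0,0,0,0,10],[0,0,-40,0,0,0,10],[-10,0,-100,0,0,0,10],[-50,-5,-140,0,0,0,10],[-110,-15,-150,0,0,0,10]]]'; python3 -c "
from h import *
to(.4441,-.125,.18,5.2)"
```

```text
time_s: 4.2
eef_pos: [0.4465, 0.0469, 0.1867]
eef_rot: [0.002, 0.672, 0.74, 0.002]
force: [0.9, -0.2, -0.9]
finger_gap: 0.021
gripper_force: 30.0
to: shift [-170.8  -18.9    6.7] rot [0.005 0.    0.006] | t 4.2 pos [0.4465 0.0469 0.1867] F [ 0.9 -0.2 -0.9] gap 21.0
```

```bash
python3 -m creep '[[[-50,-6,2,0,0,0,10],[-105,-12,4,0,0,0.006,10],[-150,-16,6,0,0,0.006,10],[-171,-18,7,0,0,0.006,10],[-171,-18,7,0,0,0.006,10],[-171,-18,7,0,0,0.006,10],[-171,-18,7,0,0,0.006,10],[-171,-18,7,0,0,0.006,10]]]'; python3 -c "
from h import *
to(.4441,-.1145,.12,5.2)
m=ctrl.camera_model('wrist');f=ctrl.grab_frame('wrist');cv2.imwrite('pics/w2.png',f)
import json;json.dump({k:np.array(v).tolist() for k,v in m.items()},open('w2.json','w'))"
```

```text
time_s: 5.2
eef_pos: [0.4433, -0.124, 0.177]
eef_rot: [0.0, 0.675, 0.738, 0.0]
force: [0.6, -0.6, -0.8]
finger_gap: 0.0212
gripper_force: 30.0
to: shift [ 9.4  1.7 57. ] rot [ 0.    -0.    -0.002] | t 5.2 pos [ 0.4433 -0.124   0.177 ] F [ 0.6 -0.6 -0.8] gap 21.2
```

View pics/w2.png

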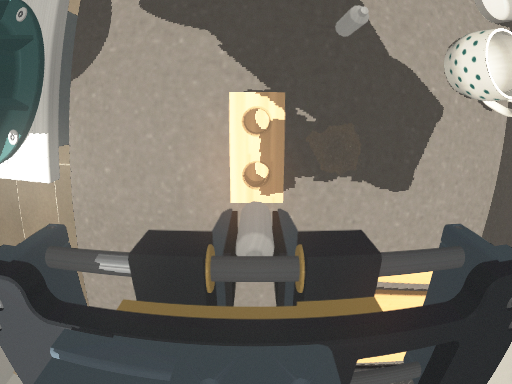

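Wrist view: the hole mouths are at about (256.5,121) and (256.5,175), the block's top corners at (229,92), (285,92), (283,203) and (230,203), and the held charger is upright at column 255.

```bash
python3 - <<'E'
from h import *
import json;m=json.load(open('w2.json'))
im=cv2.imread('pics/w2.png')
for k,p in(("hA",(256.5,121)),("hB",(256.5,175)),("c1",(229,92)),("c2",(285,92)),("c3",(283,203)),("c4",(230,203))):print(k,np.round(plane("wrist",p,.045,m),4))
for k,p,q,r in(("hA",(256.5,121),(130,95),(522,72)),("hB",(256.5,175),(247,136),(560,179))):
    a,e=tri([ray("wrist",p,m),ray("scene",(265+q[0]/5-.4,275+q[1]/5-.4)),ray("side",(175+(r[0]-375)/5-.4,255+r[1]/5-.4))]);print(k,a.round(4),round(e,4))
# held charger: base bottom edge
c=im[85:215,215:300];cv2.imwrite('pics/z2.png',cv2.resize(im[85:260,205:305],None,fx=5,fy=5,interpolation=cv2.INTER_CUBIC)[:,:,:][:600])
for z in(.14,.15):print(np.round(plane("wrist",(255,205),z,m),4))
E
```

```text
hA [ 0.4384 -0.0595  0.045 ]
hB [ 0.4435 -0.1153  0.045 ]
c1 [ 0.4082 -0.0322  0.045 ]
c2 [ 0.4643 -0.0271  0.045 ]
c3 [ 0.4747 -0.1434  0.045 ]
c4 [ 0.418  -0.1485  0.045 ]
hA [ 0.4384 -0.059   0.043 ] 0.0022
hB [ 0.4436 -0.115   0.0431] 0.0019
[ 0.4421 -0.1172  0.14  ]
[ 0.4418 -0.1139  0.15  ]
```

View pics/z2.png

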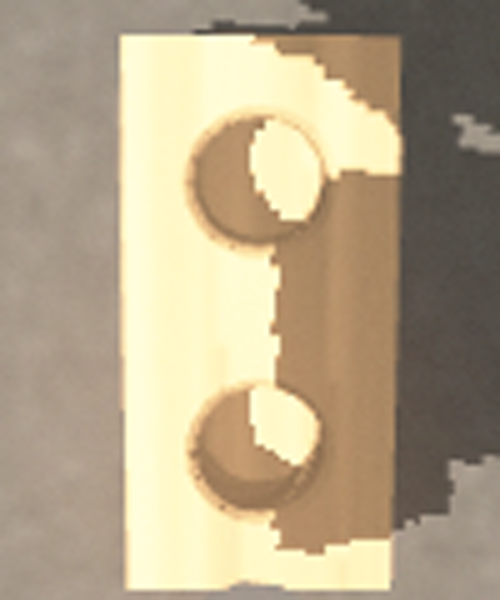

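```bash
python3 -m creep '[[[9.6,1.8,20,0,0,0,10],[9.6,1.8,50,0,0,0,10],[9.6,1.8,75,0,0,0,10],[9.6,1.8,88,0,0,0,10],[9.6,1.8,88,0,0,0,10],[9.6,1.8,96,0,0,0,10],[9.6,1.8,106,0,0,0,10],[9.6,1.8,112,0,0,0,10]]]'; python3 -c "
from h import *
to(.4442,-.1143,.05,5.2)"
```

```text
time_s: 6.25
eef_pos: [0.444, -0.1149, 0.0645]
eef_rot: [-0.0, 0.675, 0.738, -0.0]
force: [-0.0, 0.2, -0.1]
finger_gap: 0.0212
gripper_force: 30.0
to: shift [ 0.6  0.2 14.5] rot [-0.    -0.    -0.003] | t 6.25 pos [ 0.444  -0.1149  0.0645] F [-0.   0.2 -0.1] gap 21.2
```

```bash
python3 -m creep '[[[0.3,0.2,7,0,0,0,10],[0.3,0.2,13,0,0,0,10],[0.3,0.2,14.3,0,0,0,10],[0.3,0.2,14.3,0,0,0,10],[0.3,0.2,14.3,0,0,0,50],[0.3,0.2,14.3,0,0,0,50],[0.3,0.2,14.3,0,0,0,50],[0.3,0.2,14.3,0,0,0,50]]]'; python3 -c "
from h import *
to(.53,.0655,.18,5.2)"
```

```text
time_s: 7.25
eef_pos: [0.4443, -0.1146, 0.0507]
eef_rot: [0.0, 0.675, 0.738, 0.0]
force: [-0.1, -0.7, -0.2]
finger_gap: 0.0499
gripper_force: 0.0
to: shift [ 171.9  101.2 -129.3] rot [ 0.     0.    -0.003] | t 7.25 pos [ 0.4443 -0.1146  0.0507] F [-0.1 -0.7 -0.2] gap 49.9
```

```bash
python3 -m creep '[[[0,0,-45,0,0,0,50],[0,0,-90,0,0,0,60],[30,18,-120,0,0,0,80],[75,44,-129,0,0,0,91],[120,71,-129,0,0,0,91],[155,91,-129,0,0,0,91],[172,101,-129,0,0,0,91],[172,101,-129,0,0,0,91]]]'; python3 -m creep '[[[0,0,0,0,0,0,91],[0,0,0,0,0,0,91],[0,0,0,0,0,0,91],[0,0,0,0,0,0,91],[0,0,0,0,0,0,91],[0,0,0,0,0,0,91],[0,0,0,0,0,0,91],[0,0,0,0,0,0,91]]]';python3 - <<'E'
from h import *
to(.53,.0655,.034,5.2)
m=ctrl.camera_model('wrist');im=ctrl.grab_frame('wrist');cv2.imwrite('pics/w3.png',im)
b=(225,150,290,207);c=im[b[1]:b[3],b[0]:b[2]].min(2)
_,k=cv2.threshold(c,0,255,cv2.THRESH_OTSU);n,l,st,ce=cv2.connectedComponentsWithStats(k);i=1+st[1:,4].argmax();print(st[i],ce[i]+b[:2])
g=ce[i]+b[:2];y=st[i][1]+b[1]
print(plane("wrist",(g[0],y),0,m).round(4),plane("wrist",g,.037,m).round(4))
f=ctrl.grab_frame('side');cv2.imwrite('pics/s3.png',f)
E
```

```text
time_s: 8.25
eef_pos: [0.5298, 0.066, 0.1794]
eef_rot: [-0.0, 0.675, 0.738, -0.0]
force: [-0.2, -0.3, -1.0]
finger_gap: 0.091
gripper_force: 0.0
time_s: 9.25
eef_pos: [0.5298, 0.0656, 0.1796]
eef_rot: [-0.0, 0.675, 0.738, -0.0]
force: [0.4, -0.3, 0.3]
finger_gap: 0.0914
gripper_force: 0.0
to: shift [ -0.2   0.2 145.6] rot [-0.    -0.    -0.003] | t 9.25 pos [0.5298 0.0656 0.1796] F [ 0.4 -0.3  0.3] gap 91.4
[   0   14   65   43 2309] [253.79514942 188.10567345]
[0.5268 0.0771 0.    ] [0.5287 0.0571 0.037 ]
```

```bash
python3 - <<'E'
from h import *
im=cv2.imread('pics/w3.png')
w=cv2.resize(im[130:230,200:310],None,fx=5,fy=5,interpolation=cv2.INTER_CUBIC)[:375]
s=cv2.resize(cv2.imread('pics/s3.png')[240:325,180:230],None,fx=4.4,fy=4.4,interpolation=cv2.INTER_CUBIC)[:375]
cv2.imwrite('pics/z3.png',np.hstack([w[:374],s[:374]]))
E
```

```text
(no output)
```

View pics/z3.png

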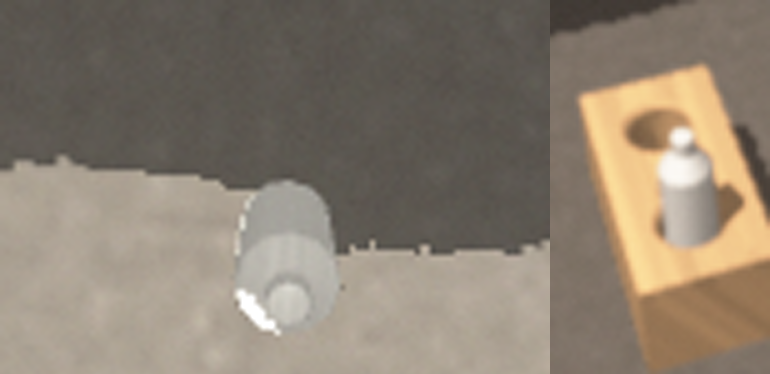

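The left crop shows charger b with its base edge at wrist (256.6,165.8) and its neck top at (257.4,190). The right crop shows charger a standing in the near hole.

```bash
python3 - <<'E'
from h import *
m=ctrl.camera_model('wrist')
print(plane("wrist",(256.6,165.8),0,m).round(4),plane("wrist",(257.4,190),.074,m).round(4),plane("wrist",(257.2,186.5),.058,m).round(4))
for z in(.089,.094,.1):print(z,proj("side",np.array([.4443,-.1146,z])).round(1))
E
```

```text
[0.5304 0.0752 0.    ] [0.5316 0.0654 0.074 ] [0.5316 0.0647 0.058 ]
0.089 [209.2 271.7]
0.094 [209.  269.5]
0.1 [208.7 266.8]
```

```bash
python3 -m creep '[[[-0.9,1.1,45,0,0,0,80],[-0.9,1.1,95,0,0,0,60],[-0.9,1.1,130,0,0,0,50],[-0.9,1.1,145,0,0,0,45],[-0.9,1.1,145,0,0,0,45],[-0.9,1.1,145,0,0,0,10],[-0.9,1.1,145,0,0,0,10],[-0.9,1.1,145,0,0,0,10]]]'; python3 -c "
from h import *
to(.4390,-.0585,.13,5.2)"
```

```text
time_s: 10.35
eef_pos: [0.5315, 0.0649, 0.0355]
eef_rot: [0.0, 0.675, 0.738, 0.001]
force: [0.2, 0.2, 6.5]
finger_gap: 0.021
gripper_force: 30.0
to: shift [-114.8 -102.9  -94.7] rot [ 0.001  0.    -0.003] | t 10.35 pos [0.5315 0.0649 0.0355] F [0.2 0.2 6.5] gap 21.0
```

```bash
python3 -m creep '[[[0,0,-45,0,0,0,10],[0,0,-90,0,0,0,10],[-40,-36,-100,0,0,0,10],[-80,-72,-97,0,0,0,10],[-105,-94,-95,0,0,0,10],[-114.8,-103,-95,0,0,0,10],[-114.8,-103,-95,0,0,0,10],[-114.8,-103,-95,0,0,0,10]]]'; python3 - <<'E'
from h import *
to(.4390,-.0585,.0655,5.2)
m=ctrl.camera_model('wrist');im=ctrl.grab_frame('wrist');cv2.imwrite('pics/w4.png',im)
import json;json.dump({k:np.array(v).tolist() for k,v in m.items()},open('w4.json','w'))
E
```

```text
time_s: 11.35
eef_pos: [0.4393, -0.0581, 0.1299]
eef_rot: [0.0, 0.675, 0.738, 0.0]
force: [-0.1, 0.4, -0.1]
finger_gap: 0.0211
gripper_force: 30.0
to: shift [-0.4 -0.4 64.4] rot [ 0.001  0.    -0.002] | t 11.35 pos [ 0.4393 -0.0581  0.1299] F [-0.1  0.4 -0.1] gap 21.1
```

```bash
python3 -m creep '[[[-0.6,0,20,0,0,0,10],[-0.6,0,40,0,0,0,10],[-0.6,0,48,0,0,0,10],[-0.6,0,54,0,0,0,10],[-0.6,0,60,0,0,0,10],[-0.6,0,66,0,0,0,10],[-0.6,0,72,0,0,0,10],[-0.6,0,75,0,0,0,10]]]'; python3 -c "
from h import *
to(.4393,-.0588,.051,5.2)"
```

```text
time_s: 12.4
eef_pos: [0.4384, -0.0592, 0.0543]
eef_rot: [-0.0, 0.675, 0.737, -0.0]
force: [-0.8, 1.5, 0.2]
finger_gap: 0.0208
gripper_force: 30.0
to: shift [0.3 0.9 3.3] rot [-0.    -0.    -0.003] | t 12.4 pos [ 0.4384 -0.0592  0.0543] F [-0.8  1.5  0.2] gap 20.8
```

```bash
python3 -m creep '[[[0.2,0.5,2,0,0,0,10],[0.2,0.5,3.3,0,0,0,10],[0.2,0.5,3.3,0,0,0,10],[0.2,0.5,3.3,0,0,0,50],[0.2,0.5,3.3,0,0,0,50],[0.2,0.5,3.3,0,0,0,50],[0.2,0.5,3.3,0,0,0,50],[0.2,0.5,-15,0,0,0,50]]]'; python3 -c "
from h import *
to(.4769,.3657,.23,108.8)"
```

```text
time_s: 13.4
eef_pos: [0.4381, -0.0588, 0.069]
eef_rot: [-0.001, 0.675, 0.738, -0.001]
force: [0.2, -0.1, 0.4]
finger_gap: 0.0499
gripper_force: 0.0
to: shift [ 419.5   75.6 -160.9] rot [-1.000e-03 -2.000e-03 -1.811e+00] | t 13.4 pos [ 0.4381 -0.0588  0.069 ] F [ 0.2 -0.1  0.4] gap 49.9
```

```bash
python3 -m creep '[[[0,0,-45,0,0,0,50],[0,0,-100,0,0,-0.1,60],[20,5,-140,0,0,-0.28,91],[65,12,-165,0,0,-0.46,91],[120,22,-180,0,0,-0.64,91],[175,32,-180,0,0,-0.82,91],[230,42,-180,0,0,-1.0,91],[285,51,-180,0,0,-1.18,91]]]'; python3 -c "
from h import *
to(.4769,.3657,.25,108.8)"
```

```text
time_s: 14.4
eef_pos: [0.4646, 0.2314, 0.2498]
eef_rot: [0.0, 0.148, 0.989, 0.0]
force: [0.3, -0.3, 0.1]
finger_gap: 0.0909
gripper_force: 0.0
to: shift [ 27.5 132.1  -0.2] rot [ 0.     0.    -0.625] | t 14.4 pos [0.4646 0.2314 0.2498] F [ 0.3 -0.3  0.1] gap 90.9
```

```bash
python3 -m creep '[[[10,45,0,0,0,-0.18,91],[20,90,0,0,0,-0.36,91],[25,120,0,0,0,-0.52,91],[27.5,132,0,0,0,-0.625,91],[27.5,132,0,0,0,-0.625,91],[27.5,132,0,0,0,-0.625,91],[27.5,132,0,0,0,-0.625,91],[27.5,132,0,0,0,-0.625,91]]]'; python3 - <<'E'
from h import *
to(.4769,.3657,.25,108.8)
m=ctrl.camera_model('wrist');im=ctrl.grab_frame('wrist');cv2.imwrite('pics/w5.png',im)
import json;json.dump({k:np.array(v).tolist() for k,v in m.items()},open('w5.json','w'))
for n in('scene','side'):cv2.imwrite(f'pics/{n}5.png',ctrl.grab_frame(n))
w=cv2.resize(im[90:250,150:360],None,fx=2.5,fy=2.5,interpolation=cv2.INTER_CUBIC)
s=cv2.resize(cv2.imread('pics/side5.png')[240:325,180:230],None,fx=4.7,fy=4.7,interpolation=cv2.INTER_CUBIC)[:399]
s=cv2.copyMakeBorder(s,0,400-len(s),0,0,cv2.BORDER_CONSTANT);cv2.imwrite('pics/z5.png',np.hstack([w,s]))
E
```

```text
time_s: 15.4
eef_pos: [0.4779, 0.3632, 0.2498]
eef_rot: [0.0, -0.16, 0.987, 0.0]
force: [-0.0, 0.5, 0.5]
finger_gap: 0.0909
gripper_force: 0.0
to: shift [ 0.2  2.7 -0.2] rot [-0.     0.    -0.007] | t 15.4 pos [0.4779 0.3632 0.2498] F [-0.   0.5  0.5] gap 90.9
```

View pics/z5.png

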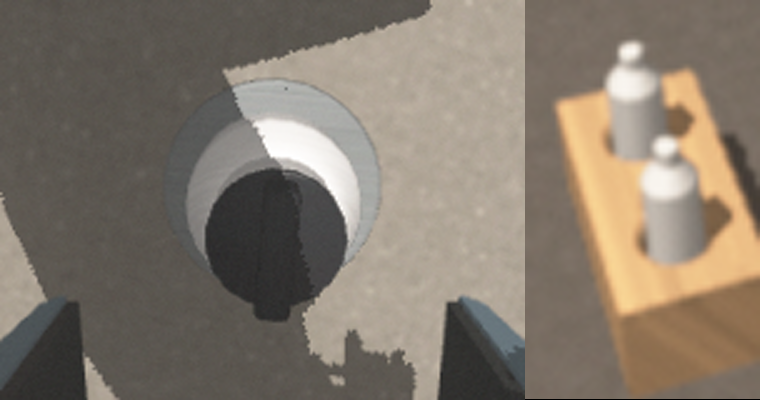

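The wrist crop shows the cap disc centred at (260.3,184.5) and the wing's near end at about (258.7,217). The side crop shows both chargers standing in the block.

```bash
python3 - <<'E'
from h import *
import json;m=json.load(open('w5.json'));im=cv2.imread('pics/w5.png')
g=cv2.cvtColor(im,cv2.COLOR_BGR2GRAY)
k=((g<75)).astype(np.uint8)*0
# disc: fit circle to lateral edges of dark-black mask
b=(225,150,300,222);c=g[b[1]:b[3],b[0]:b[2]]
for r in(165,175,185,195,205,212,215,217,218,219):print(r,np.round(plane("wrist",(258.7,r),.153,m),4) if r>210 else '',end=' ');print(g[r,226:296:2])
px=lambda x,y:(150+x/2.5-.3,90+y/2.5-.3)
C=plane("wrist",px(276.5,237),.127,m);E=plane("wrist",px(272.5,319),.153,m);print("disc",C.round(4),"end",E.round(4),np.degrees(np.arctan2(*(C-E)[[1,0]])),np.linalg.norm((C-E)[:2]))
print("foot",plane("wrist",px(272.5,184),0.005,m).round(4))
for p in((206,237),(347,237),(276.5,168)):print(plane("wrist",px(*p),.127,m).round(4))
E
```

```text
165  [129 134 135 137 140 142 124  71  49  53  50  49  55  52  55  45  50  47
  47  50  54  53  78  75  75  76  78 124 250 246 239 228 222 211 170]
175  [129 129 131 139  66  48  47  50  50  50  49  51  50  50  48  49  50  48
  52  50  52  47  74  75  74  73  72  72  72  69 105 226 214 199 164]
185  [ 89 123 127  59  47  48  47  47  47  47  51  52  49  50  46  47  50  50
  52  47  50  47  70  71  71  73  69  70  70  70  71  87 185 174 172]
195  [ 88  81  86  89  51  47  46  47  44  48  48  46  45  46  43  47  49  46
  51  48  46  49  49  48  70  70  68  67  69  70  75 131 171 165 165]
205  [ 86  88  89  89  85  87  85  66  46  48  49  45  46  43  45  48  48  49
  46  44  49  47  51  49  50  66  69 164 168 168 167 169 168 168 171]
212 [0.4939 0.3725 0.153 ] [ 86  88  88  90  88  87  84  84  85  85  85  90  89  47  45  46  46  45
  47  48  65  88  89  92 165 163 167 169 166 165 167 167 168 171 167]
215 [0.4968 0.3735 0.153 ] [ 86  88  87  84  85  87  85  86  86  88  87  87  86  48  46  48  49  45
  49  46  88  86  87 165 163 162 165 167 166 166 167 169 175 177 170]
217 [0.4988 0.3742 0.153 ] [ 87  87  87  88  85  84  83  86  87  89  88  87  86  79  49  50  50  45
  46  48  89  89  88 163 161 160 160 161 160 166 168 170 170 170 170]
218 [0.4997 0.3745 0.153 ] [ 87  90  90  91  86  84  86  86  85  85  88  86  88  87  77  77  67  58
  59  69  91  90  88 162 161 162 163 160 160 163 167 169 167 168 168]
219 [0.5007 0.3748 0.153 ] [ 86  91  90  90  85  84  86  85  87  87  92  88  87  88  87  85  87  91
  92  89  90  89  87 158 162 164 166 162 162 165 166 165 165 166 168]
disc [0.4739 0.3678 0.127 ] end [0.4991 0.3743 0.153 ] -165.66510345491773 0.025992910389078406
foot [0.4735 0.3677 0.005 ]
[0.483  0.3405 0.127 ]
[0.4647 0.3952 0.127 ]
[0.4469 0.3587 0.127 ]
```

```bash
python3 -c "
from h import *
to(.4741,.3676,.131,105)"
```

```text
to: shift [  2.3   5.1 118.7] rot [0.   0.   0.06] | t 15.55 pos [0.4779 0.3635 0.2497] F [-0.2  0.2  0.4] gap 91.3
```

```bash
python3 -m creep '[[[2.3,5.1,10,0,0,0.06,91],[2.3,5.1,50,0,0,0.06,70],[2.3,5.1,85,0,0,0.06,50],[2.3,5.1,108,0,0,0.06,40],[2.3,5.1,118,0,0,0.06,40],[2.3,5.1,118,0,0,0.06,40],[2.3,5.1,118,0,0,0.06,5],[2.3,5.1,118,0,0,0.06,5]]]'; python3 -m creep '[[[0,0,0,0,0,0,5],[0,0,0,0,0,0,5],[0,0,0,0,0,0,5],[0,0,0,0,0,0,5],[0,0,0,0,0,0,5],[0,0,0,0,0,0,5],[0,0,0,0,0,0,5],[0,0,0,0,0,0,5]]]'; python3 -c "
from h import *
to(.4741,.3676,.131,105);print(ctrl.read_state()['moment'].round(3),ctrl.read_state()['q'].round(3))"
```

```text
time_s: 16.55
eef_pos: [0.4745, 0.368, 0.1326]
eef_rot: [0.001, -0.131, 0.991, 0.0]
force: [0.1, 0.3, -0.1]
finger_gap: 0.0236
gripper_force: 0.0
time_s: 17.55
eef_pos: [0.4743, 0.3679, 0.1322]
eef_rot: [0.0, -0.131, 0.991, 0.0]
force: [-1.7, 0.0, 6.6]
finger_gap: 0.0139
gripper_force: 30.0
to: shift [ 0.2 -0.3  1.2] rot [0. 0. 0.] | t 17.55 pos [0.4743 0.3679 0.1322] F [-1.7  0.   6.6] gap 13.9
[-0.138  0.325  0.017] [ 0.621  0.335  1.975  0.     0.831 -1.212]
```

```bash
python3 -m creep '[[[0,0,0,0,0,0.05,5],[0,0,0,0,0,0.1,5],[0,0,0,0,0,0.15,5],[0,0,0,0,0,0.2,5],[0,0,0,0,0,0.25,5],[0,0,0,0,0,0.3,5],[0,0,0,0,0,0.3,5],[0,0,0,0,0,0.3,5]]]'; python3 -c "
from h import *
to(.4741,.3676,.131,105);print(ctrl.read_state()['moment'].round(3),ctrl.read_state()['q'].round(3))"
```

```text
time_s: 18.55
eef_pos: [0.4745, 0.368, 0.1322]
eef_rot: [0.0, 0.019, 1.0, 0.0]
force: [0.1, -0.3, 5.3]
finger_gap: 0.0137
gripper_force: 30.0
to: shift [ 0.3 -0.5  1.2] rot [ 0.001  0.001 -0.299] | t 18.55 pos [0.4745 0.368  0.1322] F [ 0.1 -0.3  5.3] gap 13.7
[-0.006 -0.08  -0.093] [ 0.621  0.335  1.974  0.     0.831 -0.913]
```

```bash
python3 -m creep '[[[0,0,0,0,0,0.03,5],[0,0,0,0,0,0.06,5],[0,0,0,0,0,0.09,5],[0,0,0,0,0,0.12,5],[0,0,0,0,0,0.14,5],[0,0,0,0,0,0.16,5],[0,0,0,0,0,0.16,5],[0,0,0,0,0,0.16,5]]]'; python3 -c "
from h import *
to(.4741,.3676,.131,105);print(ctrl.read_state()['moment'].round(3),ctrl.read_state()['q'].round(3))"; python3 -m creep '[[[0,0,0,0,0,0.02,5],[0,0,0,0,0,0.04,5],[0,0,0,0,0,0.06,5],[0,0,0,0,0,0.08,5],[0,0,0,0,0,0.08,5],[0,0,0,0,0,0.08,5],[0,0,0,0,0,0.08,5],[0,0,0,0,0,0.08,5]]]'; python3 -c "
from h import *
to(.4741,.3676,.131,105);print(ctrl.read_state()['moment'].round(3),ctrl.read_state()['q'].round(3))"
```

```text
time_s: 19.55
eef_pos: [0.475, 0.3688, 0.1323]
eef_rot: [0.001, 0.099, 0.995, 0.001]
force: [3.3, 7.3, 2.9]
finger_gap: 0.0139
gripper_force: 30.0
to: shift [ 0.6 -1.4  1.3] rot [ 0.002  0.002 -0.46 ] | t 19.55 pos [0.475  0.3688 0.1323] F [3.3 7.3 2.9] gap 13.9
[ 1.593 -0.604  0.116] [ 6.210e-01  3.350e-01  1.974e+00  1.000e-03  8.290e-01 -7.520e-01]
time_s: 20.55
eef_pos: [0.4754, 0.3695, 0.1324]
eef_rot: [0.001, 0.139, 0.99, 0.002]
force: [5.3, 11.3, 0.2]
finger_gap: 0.0138
gripper_force: 30.1
to: shift [ 0.7 -2.1  1.4] rot [ 0.004  0.003 -0.54 ] | t 20.55 pos [0.4754 0.3695 0.1324] F [ 5.3 11.3  0.2] gap 13.8
[ 2.597 -0.947  0.232] [ 6.220e-01  3.360e-01  1.973e+00  1.000e-03  8.280e-01 -6.720e-01]
```

The positive way meets the stop: the side force rises steadily to 12 N. I'll now turn the other way.

```bash
python3 -m creep '[[[0,0,0,0,0,-0.12,5],[0,0,0,0,0,-0.25,5],[0,0,0,0,0,-0.38,5],[0,0,0,0,0,-0.5,5],[0,0,0,0,0,-0.62,5],[0,0,0,0,0,-0.74,5],[0,0,0,0,0,-0.86,5],[0,0,0,0,0,-0.86,5]]]'; python3 -c "
from h import *
to(.4741,.3676,.131,105);print(ctrl.read_state()['moment'].round(3),ctrl.read_state()['q'].round(3))"
```

```text
time_s: 21.55
eef_pos: [0.4744, 0.3679, 0.1322]
eef_rot: [0.0, -0.288, 0.958, 0.0]
force: [-0.0, -1.6, 8.3]
finger_gap: 0.014
gripper_force: 30.0
to: shift [ 0.4 -0.1  1.2] rot [-0.     0.001  0.322] | t 21.55 pos [0.4744 0.3679 0.1322] F [-0.  -1.6  8.3] gap 14.0
[0.03  0.043 0.124] [ 0.621  0.335  1.975 -0.     0.831 -1.534]
```

```bash
python3 -m creep '[[[0,0,0,0,0,-0.05,5],[0,0,0,0,0,-0.1,5],[0,0,0,0,0,-0.15,5],[0,0,0,0,0,-0.2,5],[0,0,0,0,0,-0.25,5],[0,0,0,0,0,-0.3,5],[0,0,0,0,0,-0.35,5],[0,0,0,0,0,-0.35,5]]]'; python3 -c "
from h import *
to(.4741,.3676,.131,105);print(ctrl.read_state()['moment'].round(3),ctrl.read_state()['q'].round(3))"
```

```text
time_s: 22.55
eef_pos: [0.4745, 0.3679, 0.1322]
eef_rot: [0.0, -0.45, 0.893, -0.0]
force: [1.3, -0.2, 9.6]
finger_gap: 0.0139
gripper_force: 30.0
to: shift [0.4 0.1 1.2] rot [-0.     0.001  0.671] | t 22.55 pos [0.4745 0.3679 0.1322] F [ 1.3 -0.2  9.6] gap 13.9
[ 0.061 -0.031  0.124] [ 0.621  0.335  1.975 -0.     0.831 -1.883]
```

Free this way; on to about -1.5 rad.

```bash
python3 -m creep '[[[0,0,0,0,0,-0.12,5],[0,0,0,0,0,-0.24,5],[0,0,0,0,0,-0.36,5],[0,0,0,0,0,-0.48,5],[0,0,0,0,0,-0.6,5],[0,0,0,0,0,-0.72,5],[0,0,0,0,0,-0.83,5],[0,0,0,0,0,-0.83,5]]]'; python3 -c "
from h import *
to(.4741,.3676,.131,105);print(ctrl.read_state()['moment'].round(3),ctrl.read_state()['q'].round(3))"
```

```text
time_s: 23.55
eef_pos: [0.4757, 0.3674, 0.1323]
eef_rot: [-0.001, 0.772, -0.636, 0.001]
force: [10.3, -6.5, 6.9]
finger_gap: 0.0138
gripper_force: 30.0
to: shift [-0.5  1.5  1.3] rot [-0.003  0.002  1.502] | t 23.55 pos [0.4757 0.3674 0.1323] F [10.3 -6.5  6.9] gap 13.8
[-1.29  -1.836 -0.031] [ 6.200e-01  3.350e-01  1.974e+00 -2.000e-03  8.300e-01 -2.713e+00]
```

```bash
python3 -m creep '[[[0,0,0,0,0,0.06,5],[0,0,0,0,0,0.12,5],[0,0,0,0,0,0.12,5],[0,0,-0.5,0,0,0.12,5],[0,0,-1,0,0,0.12,5],[0,0,-1.5,0,0,0.12,5],[0,0,-1.5,0,0,0.12,5],[0,0,-1.5,0,0,0.12,5]]]'; python3 -c "
from h import *
to(.4741,.3676,.131,105);print(ctrl.read_state()['moment'].round(3))";  python3 -m creep '[[[0,0,-0.5,0,0,0,5],[0,0,-1,0,0,0,5],[0,0,-1.5,0,0,0,5],[0,0,-2,0,0,0,5],[0,0,-2.5,0,0,0,5],[0,0,-3,0,0,0,5],[0,0,-3.5,0,0,0,5],[0,0,-3.5,0,0,0,5]]]'; python3 -c "
from h import *
to(.4741,.3676,.131,105);print(ctrl.read_state()['moment'].round(3))"
```

```text
time_s: 24.55
eef_pos: [0.475, 0.367, 0.1327]
eef_rot: [-0.0, 0.732, -0.681, 0.001]
force: [11.8, -5.2, -6.2]
finger_gap: 0.0141
gripper_force: 30.0
to: shift [-0.7  0.9  1.7] rot [-0.002  0.     1.381] | t 24.55 pos [0.475  0.367  0.1327] F [11.8 -5.2 -6.2] gap 14.1
[-0.998 -2.317 -0.042]
time_s: 25.55
eef_pos: [0.4747, 0.367, 0.1361]
eef_rot: [-0.0, 0.732, -0.681, 0.001]
force: [9.5, -4.5, -6.1]
finger_gap: 0.0138
gripper_force: 30.0
to: shift [-0.6  0.6  5.1] rot [-0.002 -0.     1.381] | t 25.55 pos [0.4747 0.367  0.1361] F [ 9.5 -4.5 -6.1] gap 13.8
[-0.782 -1.929  0.011]
```

```bash
python3 -m creep '[[[0.3,-0.5,-1,0,0,0,5],[0.3,-0.5,-3,0,0,0,5],[0.3,-0.5,-5,0,0,0,5],[0.3,-0.5,-7,0,0,0,5],[0.3,-0.5,-9,0,0,0,5],[0.3,-0.5,-11,0,0,0,5],[0.3,-0.5,-13,0,0,0,5],[0.3,-0.5,-13,0,0,0,5]]]'; python3 -c "
from h import *
to(.4741,.3676,.131,105);print(ctrl.read_state()['moment'].round(3))"
```

```text
time_s: 26.55
eef_pos: [0.4747, 0.3675, 0.1498]
eef_rot: [-0.0, 0.732, -0.681, 0.0]
force: [0.5, -0.1, -1.0]
finger_gap: 0.0141
gripper_force: 30.0
to: shift [-0.1  0.6 18.8] rot [-0.    0.    1.38] | t 26.55 pos [0.4747 0.3675 0.1498] F [ 0.5 -0.1 -1. ] gap 14.1
[ 0.027  0.084 -0.04 ]
```

```bash
python3 -m creep '[[[0,0.3,-8,0,0,0,5],[0,0.3,-20,0,0,0,5],[0,0.3,-36,0,0,0,5],[0,0.3,-54,0,0,0,5],[0,0.3,-70,0,0,0,5],[0,0.3,-80,0,0,0,5],[0,0.3,-82.5,0,0,0,5],[0,0.3,-82.5,0,0,0,5]]]'; python3 -m creep '[[[0,0,0,0,0,0,5],[0,0,0,0,0,0,5],[0,0,0,0,0,0,5],[0,0,0,0,0,0,5],[0,0,0,0,0,0,5],[0,0,0,0,0,0,5],[0,0,0,0,0,0,5],[0,0,0,0,0,0,5]]]'; python3 - <<'E'
from h import *
to(.4741,.3676,.232,105)
a=ctrl.grab_frame('scene');b=ctrl.grab_frame('side')
cv2.imwrite('pics/zf.png',np.vstack([np.hstack([cv2.resize(a[140:260,100:300],None,fx=2,fy=2),cv2.resize(b[60:180,120:320],None,fx=2,fy=2)]),np.hstack([cv2.resize(a[250:330,250:350],None,fx=4,fy=4),cv2.resize(b[240:320,150:250],None,fx=4,fy=4)])]))
E
```

```text
time_s: 27.55
eef_pos: [0.4741, 0.3673, 0.2319]
eef_rot: [0.0, 0.732, -0.681, -0.0]
force: [0.2, -0.2, -0.9]
finger_gap: 0.0139
gripper_force: 30.0
time_s: 28.55
eef_pos: [0.4743, 0.3675, 0.2321]
eef_rot: [0.0, 0.732, -0.681, 0.0]
force: [0.8, 0.5, -1.5]
finger_gap: 0.014
gripper_force: 30.0
to: shift [-0.2  0.1  0.1] rot [-0.   -0.    1.38] | t 28.55 pos [0.4743 0.3675 0.2321] F [ 0.8  0.5 -1.5] gap 14.0
```

View pics/zf.png

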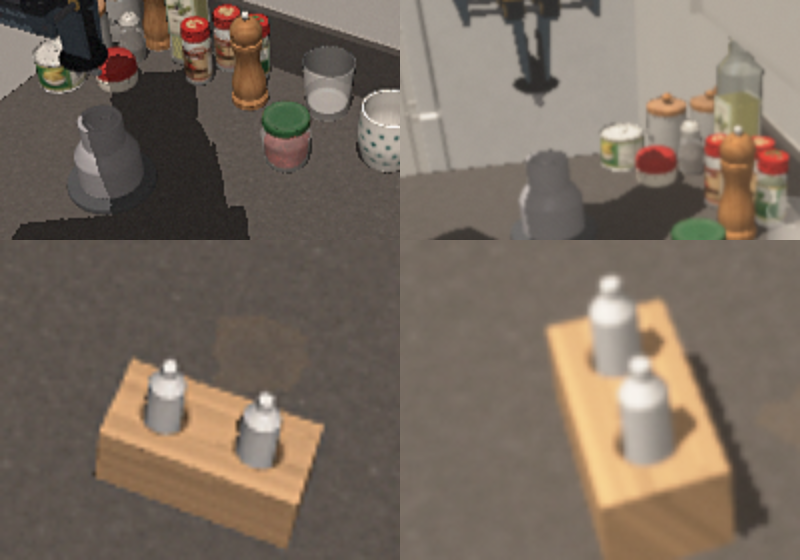

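The cap hangs upright above the open mouth, the bystanders are untouched, and both chargers stand in the block. Their neck tops are at scene (292.4,280.1)/(316.2,288.6) and side (202.2,249.5)/(210,269.5). I'll check the seating height, then hand in.

```bash
python3 - <<'E'
from h import *
for a,b in(((292.4,280.1),(202.2,249.5)),((316.2,288.6),(210,269.5))):print(*[np.round(v,4) for v in tri([ray("scene",a),ray("side",b)])])
E
```

```text
[ 0.4398 -0.0582  0.0903] 0.0013
[ 0.445  -0.1126  0.0898] 0.0018
```

The neck tops measure 90 mm against the 89 mm expected, so both chargers are fully down.

```bash
python3 -c "
from station import ctrl
print(ctrl.job_done())"
```

```text
the job is handed in; nothing more can be done
None
```

The job is handed in at about 29 s: both chargers stand right down in the block, and the unlocked cap is held upright and still about 10 cm above the open mouth, with the bystanders not touched.

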